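# Find the key that switches the pump test bench on

### The job

Switch the pump test bench on at its battery isolator: only one of the three keys in the rack turns it and nobody marked which, so try them one after another. A key goes in along the slot, is pushed fully down against the spring and turned a quarter-turn clockwise to its stop; leave the right key in there, down and turned, with the other two hanging upright in the rack (any holes). Do not knock over or shift the fuel pump, the spray can or the jar.

Things in the scene. Friction and masses are not known exactly. Their poses are not given: they have to be found in the camera images.
- key1: Red-gripped switch key, 81 mm, 120 g. Origin: centre of its lower tip; z up to the grip. From the tip: round 9 mm pilot 0-10 mm, pointed; bit 10-36 mm, 28 mm wide (x), 6 mm thick (y), with a coding cut; round 18 mm hub 38-46; collar 46-49, 40 mm across; flat grip 49-81 mm, white index ribs on the collar, all in the bit's plane. The same if turned half round. Starts hanging upright in the rack, tip 14 mm above the bench.
- key2: The blue key, the same as the red one but for the place of the cut in its bit; sizes as for key1. Origin: centre of the lower tip; z up to the grip, x along bit and grip, y across their thickness. Starts hanging upright in the rack, tip 14 mm above the bench.
- key3: The green key, the same as the red one but for the place of the cut in its bit; sizes as for key1. Origin: centre of the lower tip; z up to the grip, x along bit and grip, y across their thickness. Starts hanging upright in the rack, tip 14 mm above the bench.
- key1_grip (a point): Centre of the red key's grip, 65 mm above the tip, axes as the key's. The grip is a flat tab 18 mm wide (x), 11 mm thick (y), from 49 to 81 mm above the tip: take it across its thickness, fingertips above the collar.
- key2_grip (a point): Centre of the blue key's grip, 65 mm above the tip, axes as the key's. The grip is a flat tab 18 mm wide (x), 11 mm thick (y), from 49 to 81 mm above the tip: take it across its thickness, fingertips above the collar.
- key3_grip (a point): Centre of the green key's grip, 65 mm above the tip, axes as the key's. The grip is a flat tab 18 mm wide (x), 11 mm thick (y), from 49 to 81 mm above the tip: take it across its thickness, fingertips above the collar.
- rack: Grey steel key rack fixed to the bench, 60 (x) by 215 mm (y), top 60 mm above the bench, top plate 6 mm. Origin: centre of its footprint on the bench, z up. Three round 33 mm holes (chamfered), open below, on its y axis at -68, 0, +68 mm; a key hangs in one by its collar, grips starting along the row within 0.4 rad. It stands left or right, the isolator opposite.
- isolator: Battery isolator fixed to the bench: grey box 108 (x) by 84 (y) by 52 mm high with a square 60 mm yellow entry plate on top, whose top is 60 mm above the bench; a conduit leaves low at +x. Origin: centre of the footprint on the bench; z up, x along the key slot. White marks on the plate: slot line (OFF); green marks across it: ON.
- keyhole (a point): Centre of the keyhole on the top face of the yellow plate; x along the slot, z up. Slot 32 by 9.8 mm (long side x), widened in the middle to a 19.6 mm square for the hub; plate 8 mm thick, slot mouth bevelled 2.4 mm wider. A key enters upright with its x along this x, either way round. Fully down its collar rests on the plate and its tip is 46 mm below the plate top. Every key goes fully down.
- plunger (a joint): Spring plunger under the keyhole, m: 0 = up, 0.008 = a key fully down. The tip meets it 38 mm below the plate top; it pushes back with 3 N at first, 8 N fully down. The bit cannot turn inside the plate: it is clear of it only in the last 2 mm of the push, so keep pressing while turning. Let go when turned, the key rises 2 to 3 mm and is held under the plate.
- switch (a joint): The switch inside, rad: 0 = OFF, grows as a key turns it clockwise seen from above, stop at 1.30 = ON. Any key first has about 0.2 rad of slack; a wrong one then jams: over 0.5 N m within 0.15 rad more, switch under 0.2, forcing gains nothing; the right one (it differs from start to start) turns on under 0.3 N m, the grip about 1.5 rad in all. No spring: it stays where left.
- pump: Fuel pump module standing on the bench, cream box 66 by 100 by 130 mm with struts up to a white flange, 116 mm diameter at 190-205 mm height, cup and red caps up to 240 mm. 0.75 kg, loose. Origin: centre of its underside. A bystander: leave it standing where it is.
- spray: Blue spray can with white band and red cap, 52 mm diameter, 160 mm high, loose, 0.3 kg. Origin: centre of its underside. It stands between the robot and the pump. A bystander: leave it standing where it is.
- jar: Amber glass jar with white cap, 60 mm diameter, 72 mm high, loose, 0.25 kg. Origin: centre of its underside. It stands between pump and spray can. A bystander: leave it standing where it is.

How it is judged (in metres and radians):
At the end, for the whole second after the job is handed in: Switch over 1.1 rad; one key in the keyhole (within 5 mm of centre, upright within 0.15 rad, tip over 42.5 mm below the plate top, plunger over 0.0042; fully down is 46, 0.008); the other two hang in rack holes by their collars, upright within 0.15 rad, tips 10 to 19 mm above the bench; all at rest (value of joint switch above 1.1 rad and value of joint plunger above 0.0042 m and ((horizontal distance between key1 and keyhole below 0.005 m and z of key1 in the frame of keyhole below -0.0425 m and angle between each of key1, key2, key3's own z axis and vertical below 0.15 rad and linear speed of each of key1, key2, key3 below 0.02 m/s and horizontal distance between each of key2, key3 and rack below 0.085 m and z of key2 in the frame of rack between 0.01 and 0.019 m and z of key3 in the frame of rack between 0.01 and 0.019 m) or (horizontal distance between key2 and keyhole below 0.005 m and z of key2 in the frame of keyhole below -0.0425 m and angle between each of key2, key1, key3's own z axis and vertical below 0.15 rad and linear speed of each of key2, key1, key3 below 0.02 m/s and horizontal distance between each of key1, key3 and rack below 0.085 m and z of key1 in the frame of rack between 0.01 and 0.019 m and z of key3 in the frame of rack between 0.01 and 0.019 m) or (horizontal distance between key3 and keyhole below 0.005 m and z of key3 in the frame of keyhole below -0.0425 m and angle between each of key3, key1, key2's own z axis and vertical below 0.15 rad and linear speed of each of key3, key1, key2 below 0.02 m/s and horizontal distance between each of key1, key2 and rack below 0.085 m and z of key1 in the frame of rack between 0.01 and 0.019 m and z of key2 in the frame of rack between 0.01 and 0.019 m))); the robot touches nothing.
It fails at once if the fuel pump module is shifted more than 25 mm or tipped over (distance of pump from where it was at the start of the episode above 0.025 m or angle between pump's own z axis and vertical above 0.35 rad).
It fails at once if the spray can is shifted more than 25 mm or tipped over (distance of spray from where it was at the start of the episode above 0.025 m or angle between spray's own z axis and vertical above 0.35 rad).
It fails at once if the jar is shifted more than 25 mm or tipped over (distance of jar from where it was at the start of the episode above 0.025 m or angle between jar's own z axis and vertical above 0.35 rad).
It also fails if it takes over 72 s, if anything falls off the work surface, if the arm or the gripper's body presses on something with over 40 N, if the wrist force passes 120 N, or if a joint passes its speed limit or range.

### The arm

A 6-joint arm with a two-finger parallel gripper is mounted at the origin on the work surface. World frame = base frame: x ahead of the robot, y to its left, z up, the work surface at z = 0. Lengths are in mm, angles in rad, forces in N, time in s.
With the tool pointing down it reaches from about 400 to 825 mm from the base axis. Payload 7 kg.
Tool frame: the origin (TCP) lies midway between the tips of the shut fingers; the grasp point (between the pads) lies 19 mm behind it; z points along the fingers, y is the line along which they close (so a half turn about z gives the same grasp; the last joint's range is limited). The gripper opens to 88 mm and grips with 3 to 60 N. Pads are 19 mm wide; open, the fingers measure 130 mm over their backs; the gripper's body (78 mm by 193 mm) begins 47 mm behind the grasp point.
Start: joints at [1.547, 0.359, 0.012, 0, -1.224, -0.288], TCP at [207.08, 642.428, 226.561] pointing down, gripper open.
Joint ranges: [-3.07, 3.07], [-1.43, 2.12], [-1.02, 1.25], [-3.03, 1.67], [-3.05, -0], [-3.03, 3.03]. Speed limits (rad/s): [2.39, 2.39, 3.01, 3.14, 3.14, 3.14].

### API

Orientations are given as a rotation vector (axis times angle).
In Python, from rig import * gives the robot as it stands. The module is installed in compiled form; this text tells all that it offers.
- The arm moves only by the tool move_arm, never from a script. Its argument "steps" is a list of rows, each an object with "angular": the turn, a rotation vector about the tool's x, y, z in rad, a list of three; "travel": the shift along the tool's x, y, z in mm, a list of three; "jaw": the opening, from -1 (shut) to 1 (fully open). In form: [{"angular": [ax, ay, az], "travel": [dx, dy, dz], "jaw": jaw}, ...]. A call has exactly 10 rows; each row is the pose to reach, as a shift and turn from the pose commanded when the call began, along the tool's axes at that moment; what a row does not reach only later rows make up. A row lasts 1/8 s, in which the tool goes at most 62.5 mm and 10.7 degrees, less where a joint would pass 70% of its speed; a pose out of reach is approached as far as the arm can. A call with a gripper value outside its range is refused whole. The fingers move at their own pace and stop on an object; "newtons" is the grip in N (left out, the last holds). Time passes only in rows, so rows that repeat a pose let the fingers close, or fill a call up. It gives the time, the measured TCP pose, the force, the opening and the grip force at its end, in the units of the state.
- observe(): the state, without advancing time (a new reading comes with each control period).
- read_camera(name): name is "scene" or "side" or "wrist"; returns the picture (420x560x3 uint8, blue, green, red); there is no depth.
- get_calibration(name): a dict with "camera_matrix" (3x3 intrinsics, pixels), "R" (3x3) and "t" (3): a world point X has camera coordinates R X + t; the wrist camera has in their place "hand_eye" (4x4, takes a point from camera to tool coordinates, whose origin is the TCP and whose axes are the flange's). Camera axes: x right, y down, z forward; pixel columns grow to the right and rows downward; lengths in mm; the calibration is good to about 2 mm. A picture is of the moment at which its call begins: read the wrist's pose just before it. get_calibration takes no time and is no camera call.
- sign_off(): hands the job in; it is judged then, once.
The state is a dict: "time": time; "joints": joint angles; "qd": joint speeds; "tau": joint torques, N m; "eef_pos": TCP position; "tcp_rot": TCP orientation; "contact_force": force on the tool from outside, world axes, zero at the start; "torque": the same for the moment, N m; "width": finger opening in mm; "grasp_force": force on a finger pad.
Only numpy, scipy, OpenCV 4.12 (cv2) and the standard library are available. Lean on these libraries where they do the work, as an engineer would, in place of code of your own. Each camera call takes 0.05 s, during which the arm holds its last target. There are 200 camera calls.

## Working session

There is one attempt and no reset: what is moved stays moved. The work goes in short steps, Python scripts to look and compute and a tool call to move; the robot and the scene stay as the last step left them, time stands still between calls to the robot, and variables do not carry over. Pictures are saved under pics/ and viewed, at most 10 in all, crops included, and the job is handed in when it is done.

Besides the shell and the picture viewer there is one more tool, called after "Emit:" by a JSON object that holds its "op" and its "data". move_arm: Moves the arm, as the interface text tells. Its arguments: {"type":"object","properties":{"steps":{"type":"array","items":{"type":"object","properties":{"angular":{"type":"array","items":{"type":"number"}},"travel":{"type":"array","items":{"type":"number"}},"jaw":{"type":"number"}}}},"newtons":{"type":"number"}},"required":["steps"]}

```bash
mkdir -p pics; python3 - <<'E'
from rig import *
import cv2,numpy as np
s=observe();print(s)
for n in("scene","side","wrist"):
    im=read_camera(n);cv2.imwrite(f"pics/{n}0.png",im)
    c=get_calibration(n);print(n,{k:np.round(v,4).tolist() for k,v in c.items()})
E
```

```text
{'time': 0.0, 'joints': array([ 1.54711301e+00,  3.59351259e-01,  1.10695405e-02, -3.38155555e-04,
       -1.22411619e+00, -2.88092851e-01]), 'qd': array([ 0.0003926 ,  0.00048183,  0.00023603, -0.00050768,  0.00033111,
        0.00028366]), 'tau': array([-3.94483031e-04, -5.82716274e+01,  2.93054366e+01,  6.99729323e+00,
        7.06183855e-03, -1.61405947e-04]), 'eef_pos': array([206.940597  , 641.980429  , 225.65254785]), 'tcp_rot': array([ 3.10185999e+00, -4.87681345e-01, -1.63357095e-04]), 'contact_force': array([-0.56103442,  0.13920578,  0.52239127]), 'torque': array([-0.00196093, -0.02118026,  0.0205041 ]), 'grasp_force': 0.0, 'width': 87.90225552525028}
scene {'camera_matrix': [[471.1832, 0.0, 279.4098], [0.0, 471.1832, 211.3509], [0.0, 0.0, 1.0]], 'R': [[-0.0503, 0.9986, 0.0143], [0.8107, 0.0492, -0.5834], [-0.5833, -0.0178, -0.8121]], 't': [35.8497, -411.3064, 1354.8877]}
side {'camera_matrix': [[470.0885, 0.0, 278.0842], [0.0, 470.0885, 208.9192], [0.0, 0.0, 1.0]], 'R': [[0.9945, -0.1032, -0.0159], [-0.0764, -0.6153, -0.7846], [0.0712, 0.7815, -0.6198]], 't': [-565.2788, 110.6655, 1044.6048]}
wrist {'camera_matrix': [[335.2195, 0.0, 277.3974], [0.0, 335.2195, 206.2813], [0.0, 0.0, 1.0]], 'hand_eye': [[0.0, -0.9558, -0.2941, 80.2655], [1.0, 0.0003, -0.0009, 0.2703], [0.0009, -0.2941, 0.9558, -159.1574], [0.0, 0.0, 0.0, 1.0]]}
```

View pics/scene0.png

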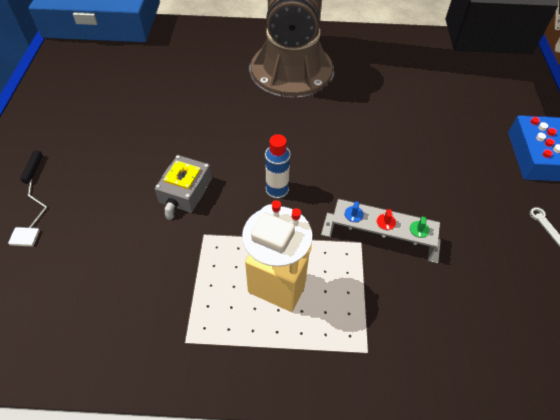

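View pics/side0.png

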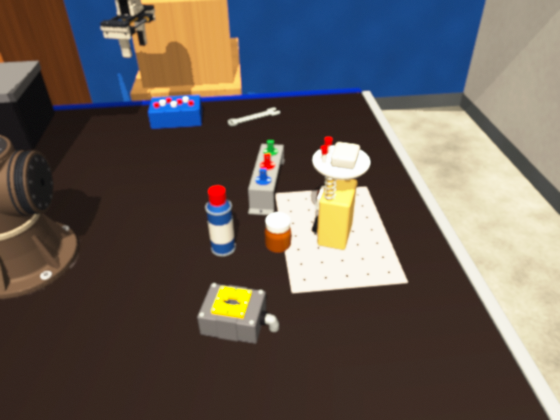

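```bash
cat > h.py <<'E'
from rig import *
import cv2,numpy as np
from scipy.spatial.transform import Rotation as Ro
def cam(n,s=None):
    c=get_calibration(n);K=c["camera_matrix"]
    if n!="wrist": return K,np.array(c["R"]),np.array(c["t"]).ravel()
    T=np.eye(4);T[:3,:3]=Ro.from_rotvec(s["tcp_rot"]).as_matrix();T[:3,3]=s["eef_pos"]
    W=np.linalg.inv(T@np.array(c["hand_eye"]));return K,W[:3,:3],W[:3,3]
def plane(C,uv,z):
    K,R,t=C;d=R.T@np.linalg.inv(K)@np.array([uv[0],uv[1],1.]);o=-R.T@t
    return o+d*(z-o[2])/d[2]
def proj(C,X):
    K,R,t=C;p=K@(R@np.array(X)+t);return p[:2]/p[2]
def tri(C1,u1,C2,u2):
    P=[K@np.c_[R,t] for K,R,t in(C1,C2)]
    h=cv2.triangulatePoints(P[0],P[1],np.array(u1,float),np.array(u2,float));return (h[:3]/h[3]).ravel()
E
python3 - <<'E'
from h import *
S=cam("scene");D=cam("side");np.set_printoptions(precision=0,suppress=True)
for n,a,b in[("blue",(355,208),(263,177)),("red",(388,217),(267,160)),("green",(422,226),(270,147)),("yel",(184,176),(232,303)),("spraytop",(278,140),(217,190)),("pumptop",(272,232),(345,152))]:
    print(n,tri(S,a,D,b),plane(S,a,80))
print("jar",plane(D,(278,220),72),"rackc",[plane(S,u,60) for u in((336,204),(438,221),(438,240),(331,222))])
print("conduit",plane(S,(170,210),15))
E
```

```text
blue [546. 146.  75.] [548. 146.  80.]
red [564. 213.  78.] [566. 212.  80.]
green [578. 282.  74.] [584. 279.  80.]
yel [ 460. -226.   51.] [ 485. -218.   80.]
spraytop [444. -19. 161.] [365. -22.  80.]
pumptop [708. -14. 226.] [616. -21.  80.]
jar [567. -22.  72.] rackc [array([525., 110.,  60.]), array([556., 320.,  60.]), array([603., 313.,  60.]), array([572.,  99.,  60.])]
conduit [ 530. -251.   15.]
```

Emit:
{"op": "move_arm", "data": {"steps": [{"angular":[0,0,0.15],"travel":[47,30,0],"jaw":1},{"angular":[0,0,0.3],"travel":[94,60,0],"jaw":1},{"angular":[0,0,0.45],"travel":[141,90,0],"jaw":1},{"angular":[0,0,0.6],"travel":[188,120,0],"jaw":1},{"angular":[0,0,0.8],"travel":[240,152,0],"jaw":1},{"angular":[0,0,0.95],"travel":[290,184,0],"jaw":1},{"angular":[0,0,1.1],"travel":[340,216,0],"jaw":1},{"angular":[0,0,1.3],"travel":[400,254,0],"jaw":1},{"angular":[0,0,1.5],"travel":[471,299,0],"jaw":1},{"angular":[0,0,1.5],"travel":[471,299,0],"jaw":1}]}}

```text
time: 1.4
eef_pos: [564.9, 210.7, 226.2]
tcp_rot: [1.931, -2.477, 0.0]
contact_force: [-0.0, 0.8, -0.4]
width: 87.6
grasp_force: 0.0
```

```bash
python3 - <<'E'
from h import *
s=observe();print(s["time"],s["joints"],s["eef_pos"],s["tcp_rot"],s["qd"].max())
np.save("s1.npy",s,allow_pickle=True)
cv2.imwrite("pics/w1.png",read_camera("wrist"))
E
```

```text
1.4 [ 6.80764747e-01  2.41869012e-01 -1.53732366e-01  4.88595372e-05
 -1.17590934e+00 -9.27323848e-01] [564.92930403 210.71181366 226.20200251] [ 1.93100181e+00 -2.47716659e+00  9.17208519e-05] 0.26513393269053015
```

View pics/w1.png

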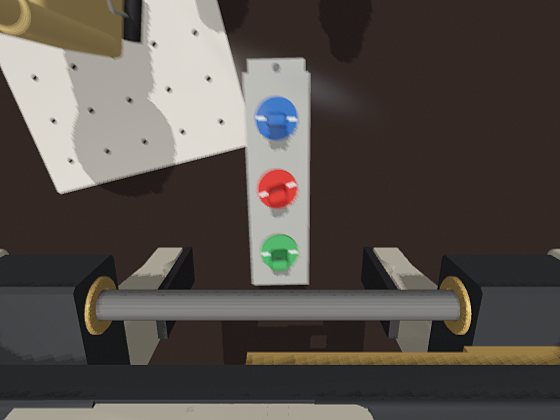

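```bash
python3 - <<'E'
from h import *
im=cv2.imread("pics/w1.png");cv2.imwrite("pics/w1z.png",cv2.resize(im[85:285,215:345],None,fx=3,fy=3,interpolation=cv2.INTER_CUBIC)[:600])
E
```

```text
(no output)
```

View pics/w1z.png

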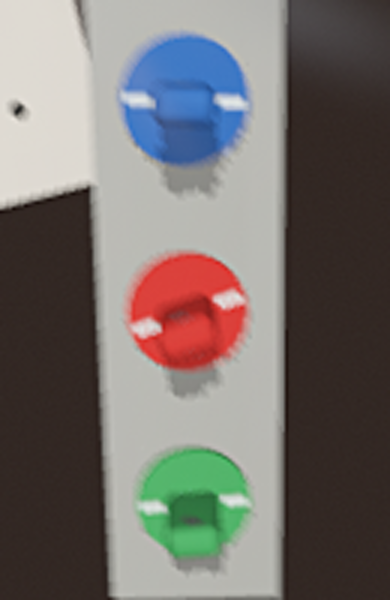

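```bash
cat >> h.py <<'E'
def delta(s,p,yaw):
    "travel in tool axes and turn about tool z from the measured pose to p, tool-x yaw"
    M=Ro.from_rotvec(s["tcp_rot"]).as_matrix();y0=np.arctan2(M[1,0],M[0,0])
    return np.round(M.T@(np.array(p)-s["eef_pos"]),1), round(float((y0-yaw+np.pi)%(2*np.pi)-np.pi),3), round(float(y0),3)
E
python3 - <<'E'
from h import *
s=np.load("s1.npy",allow_pickle=True).item();W=cam("wrist",s);S=cam("scene");np.set_printoptions(precision=1,suppress=True)
o=np.array([215,85])
for n,a,b in(("blue",(138,100),(232,102)),("red",(146,328),(229,299)),("green",(152,507),(235,500))):
    A,B=[plane(W,np.array(u)/3+o,64) for u in(a,b)];d=A-B
    c=(A+B)/2;yaw=np.arctan2(d[1],d[0]);yaw=(yaw+1.57)%np.pi-1.57
    print(n,c,np.linalg.norm(d),round(yaw,3),"scene",proj(S,c),delta(s,[*c[:2],150],yaw))
print(s["joints"]);print(plane(S,(184,176),60))
E
```

```text
blue [549.8 146.3  64. ] 29.098589460975912 -0.267 scene [354.1 213.4] (array([66.1, -1.1, 76.2]), -1.55, -1.817)
red [565.7 212.3  64. ] 29.05029584718109 0.099 scene [386.5 221.3] (array([-1.7, -0.4, 76.2]), -1.916, -1.817)
green [580.3 279.1  64. ] 29.112939213660194 -0.155 scene [420.  228.8] (array([-70.1,   1.8,  76.2]), -1.662, -1.817)
[ 0.7  0.2 -0.2  0.  -1.2 -0.9]
[ 468.1 -223.5   60. ]
```

Emit:
{"op": "move_arm", "data": {"steps": [{"angular":[0,0,-0.18],"travel":[15,0,10],"jaw":-0.2},{"angular":[0,0,-0.36],"travel":[30,0,20],"jaw":-0.2},{"angular":[0,0,-0.54],"travel":[45,0,30],"jaw":-0.2},{"angular":[0,0,-0.72],"travel":[66,-1,40],"jaw":-0.2},{"angular":[0,0,-0.9],"travel":[66,-1,50],"jaw":-0.2},{"angular":[0,0,-1.08],"travel":[66,-1,60],"jaw":-0.2},{"angular":[0,0,-1.26],"travel":[66,-1,70],"jaw":-0.2},{"angular":[0,0,-1.44],"travel":[66,-1,76],"jaw":-0.2},{"angular":[0,0,-1.55],"travel":[66,-1,76],"jaw":-0.2},{"angular":[0,0,-1.55],"travel":[66,-1,76],"jaw":-0.2}]}}

```text
time: 2.7
eef_pos: [548.6, 149.1, 150.4]
tcp_rot: [3.114, -0.411, -0.001]
contact_force: [0.3, -0.3, 0.9]
width: 35.2
grasp_force: 0.0
```

```bash
python3 - <<'E'
from h import *
s=observe();print(s["time"],s["joints"],s["eef_pos"],s["tcp_rot"],s["width"])
np.save("s2.npy",s,allow_pickle=True)
cv2.imwrite("pics/w2.png",read_camera("wrist"))
print(delta(s,[549.8,146.3,68],-.267))
E
```

```text
2.7 [ 6.09466917e-01  2.47474162e-01 -3.31513020e-01 -5.51285807e-05
 -9.92283657e-01  6.99053922e-01] [548.63878038 149.12433319 150.35097465] [ 3.11432829e+00 -4.10811108e-01 -5.98982432e-04] 35.173488244390484
(array([ 1.9,  2.4, 82.4]), 0.005, -0.262)
```

View pics/w2.png

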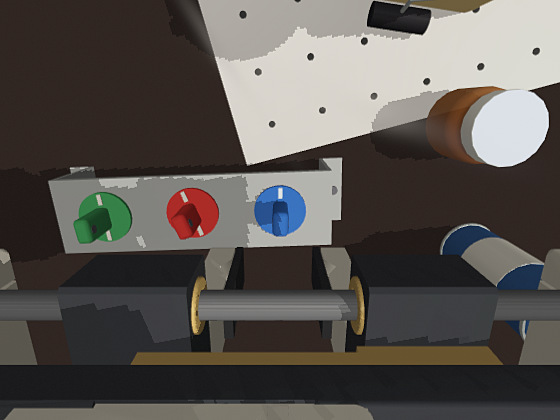

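```bash
python3 - <<'E'
from h import *
s=np.load("s2.npy",allow_pickle=True).item();W=cam("wrist",s);np.set_printoptions(precision=1,suppress=True)
im=cv2.imread("pics/w2.png");h=cv2.cvtColor(im,cv2.COLOR_BGR2HSV)
for n,lo,hi,x0,x1 in(("blue",100,125,245,315),("red",0,10,160,225),("green",50,80,70,140)):
    m=cv2.inRange(h,(lo,90,40),(hi,255,255));m[:180]=0;m[245:]=0;m[:,:x0]=0;m[:,x1:]=0
    ys,xs=np.nonzero(m);print(n,xs.min(),xs.max(),ys.min(),ys.max(),plane(W,((xs.min()+xs.max())/2,(ys.min()+ys.max())/2),63))
r=[plane(W,u,64) for u in((279,191),(281,236))];print(r)
c=np.array([549.8,146.3,64]);print(proj(W,c))
E
```

```text
blue 254 305 185 235 [549.5 147.1  63. ]
red 166 218 188 239 [564.3 213.3  63. ]
green 73 131 192 242 [579.7 281.8  63. ]
[array([564.5, 143.5,  64. ]), array([528.7, 151.4,  64. ])]
[280.4 209.8]
```

Emit:
{"op": "move_arm", "data": {"steps": [{"angular":[0,0,0],"travel":[1.5,2,20],"jaw":-0.2},{"angular":[0,0,0],"travel":[1.5,2,45],"jaw":-0.2},{"angular":[0,0,0],"travel":[1.5,2,65],"jaw":-0.2},{"angular":[0,0,0],"travel":[1.5,2,78],"jaw":-0.2},{"angular":[0,0,0],"travel":[1.5,2,82],"jaw":-0.2},{"angular":[0,0,0],"travel":[1.5,2,82],"jaw":-0.2},{"angular":[0,0,0],"travel":[1.5,2,82],"jaw":-1},{"angular":[0,0,0],"travel":[1.5,2,82],"jaw":-1},{"angular":[0,0,0],"travel":[1.5,2,82],"jaw":-1},{"angular":[0,0,0],"travel":[1.5,2,82],"jaw":-1}], "newtons": 40}}

```text
time: 4.0
eef_pos: [550.0, 146.8, 68.9]
tcp_rot: [-3.114, 0.41, -0.001]
contact_force: [-0.3, -1.2, 3.0]
width: 10.6
grasp_force: 40.0
```

Emit:
{"op": "move_arm", "data": {"steps": [{"angular":[0,0,0],"travel":[0,0,-50],"jaw":-1},{"angular":[0,0,0],"travel":[0,0,-105],"jaw":-1},{"angular":[0,0,0],"travel":[1,20,-160],"jaw":-1},{"angular":[0,0,0],"travel":[3,70,-190],"jaw":-1},{"angular":[0,0,0],"travel":[6,130,-190],"jaw":-1},{"angular":[0,0,0],"travel":[9,190,-190],"jaw":-1},{"angular":[0,0,0],"travel":[12,250,-190],"jaw":-1},{"angular":[0,0,0],"travel":[15,310,-190],"jaw":-1},{"angular":[0,0,0],"travel":[17,360,-190],"jaw":-1},{"angular":[0,0,0],"travel":[17,379,-180],"jaw":-1}]}}

```text
time: 5.25
eef_pos: [467.4, -226.1, 248.8]
tcp_rot: [3.114, -0.414, 0.001]
contact_force: [-0.3, 0.1, -0.7]
width: 10.3
grasp_force: 40.0
```

Emit:
{"op": "move_arm", "data": {"steps": [{"angular":[0,0,0],"travel":[0,0,5],"jaw":-1},{"angular":[0,0,0],"travel":[0,0,15],"jaw":-1},{"angular":[0,0,0],"travel":[0,0,25],"jaw":-1},{"angular":[0,0,0],"travel":[0,0,25],"jaw":-1},{"angular":[0,0,0],"travel":[0,0,25],"jaw":-1},{"angular":[0,0,0],"travel":[0,0,25],"jaw":-1},{"angular":[0,0,0],"travel":[0,0,25],"jaw":-1},{"angular":[0,0,0],"travel":[0,0,25],"jaw":-1},{"angular":[0,0,0],"travel":[0,0,25],"jaw":-1},{"angular":[0,0,0],"travel":[0,0,25],"jaw":-1}]}}

```text
time: 6.5
eef_pos: [468.1, -223.8, 223.6]
tcp_rot: [3.115, -0.41, 0.0]
contact_force: [-0.5, 0.1, -1.6]
width: 10.7
grasp_force: 40.0
```

```bash
python3 - <<'E'
from h import *
s=observe();print(s["time"],s["joints"],s["eef_pos"],s["tcp_rot"],s["width"],s["contact_force"],s["torque"])
np.save("s3.npy",s,allow_pickle=True)
im=read_camera("wrist");cv2.imwrite("pics/w3.png",im)
E
```

```text
6.5 [-6.73351752e-02  1.02898019e-01 -3.32620740e-01  4.42063347e-06
 -1.13521593e+00  1.37631614e+00] [ 468.14363292 -223.80741605  223.59377268] [ 3.11471292e+00 -4.10082083e-01  9.70200453e-05] 10.680675243750859 [-0.49146019  0.08518594 -1.6348825 ] [ 0.00878102 -0.00542981 -0.03339409]
```

View pics/w3.png

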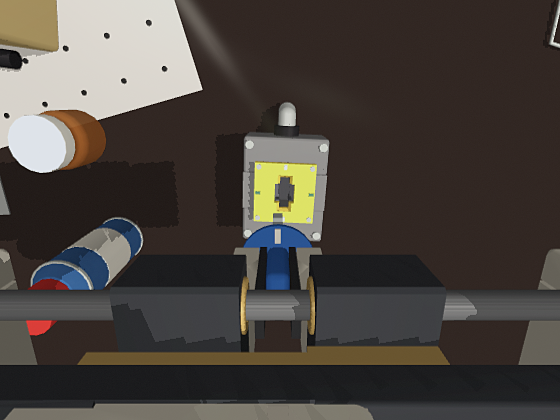

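```bash
python3 - <<'E'
from h import *
im=cv2.imread("pics/w3.png");cv2.imwrite("pics/w3z.png",cv2.resize(im[155:255,235:335],None,fx=6,fy=6,interpolation=cv2.INTER_CUBIC))
h=cv2.cvtColor(im,cv2.COLOR_BGR2HSV);m=cv2.inRange(h,(20,120,100),(38,255,255))
n,l,st,_=cv2.connectedComponentsWithStats(m[150:240]);i=1+st[1:,4].argmax();ys,xs=np.nonzero(l==i);ys+=150
s=np.load("s3.npy",allow_pickle=True).item();W=cam("wrist",s)
P=np.array([plane(W,(x,y),60)[:2] for x,y in zip(xs,ys)],np.float32);np.set_printoptions(precision=2,suppress=True)
r=cv2.minAreaRect(P);print(r,proj(W,[*r[0],60]),P.mean(0))
E
```

```text
((461.7344970703125, -228.8397216796875), (60.2193717956543, 61.04645538330078), 72.48914337158203) [283.97 192.68] [ 463.09 -229.51]
```

View pics/w3z.png

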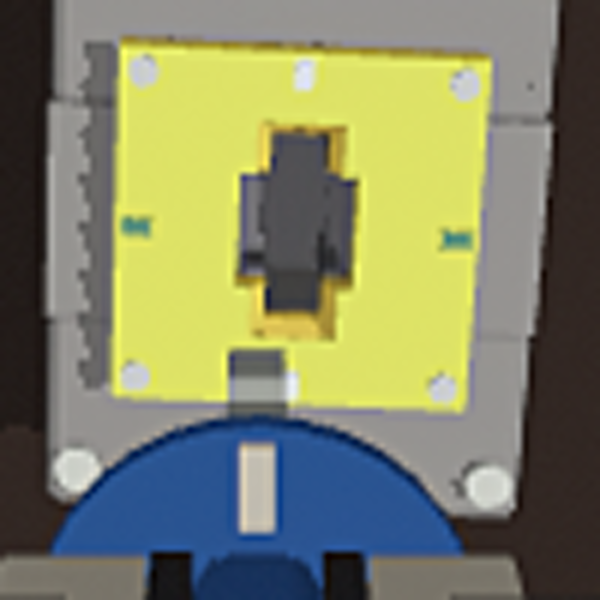

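```bash
python3 - <<'E'
from h import *
np.set_printoptions(precision=2,suppress=True)
s=np.load("s3.npy",allow_pickle=True).item();W=cam("wrist",s)
f=lambda x,y:((x+.5)/6-.5+235,(y+.5)/6-.5+155)
g=[plane(W,f(*u),60) for u in((137,227),(457,239))];print("greenmid",(g[0]+g[1])/2,"yaw",np.arctan2(*(g[0]-g[1])[1::-1])-np.pi/2)
hc=[plane(W,f(*u),60) for u in((262,122),(348,127),(252,333),(335,340))];print("hole",np.mean(hc,0),np.linalg.norm(hc[0]-hc[2]),np.linalg.norm(hc[0]-hc[1]))
d=(hc[0]+hc[1]-hc[2]-hc[3]);print("yaw",np.arctan2(d[1],d[0]))
# key in hand: ray in tool frame
c=get_calibration("wrist");H=np.array(c["hand_eye"]);K=c["camera_matrix"]
for u,z in(((257,418),8.9),((257,443),4.5)):
    r=H[:3,:3]@np.linalg.inv(K)@np.array([*f(*u),1]);o=H[:3,3];print("tool pt",o+r*(z-o[2])/r[2])
E
```

```text
greenmid [ 460.96 -228.78   60.  ] yaw -0.30028305061446736
hole [ 461.01 -229.14   60.  ] 36.191244658530074 14.069515990927512
yaw -0.30801062235320015
tool pt [18.51  0.14  8.9 ]
tool pt [17.82  0.15  4.5 ]
```

```bash
python3 - <<'E'
from h import *
print(delta(observe(),[462.4,-229.2,80],-.304))
E
```

```text
(array([ -4.1,   6.7, 143.5]), 0.042, -0.262)
```

Emit:
{"op": "move_arm", "data": {"steps": [{"angular":[0,0,0.042],"travel":[-4,6.7,40],"jaw":-1},{"angular":[0,0,0.042],"travel":[-4,6.7,75],"jaw":-1},{"angular":[0,0,0.042],"travel":[-4,6.7,95],"jaw":-1},{"angular":[0,0,0.042],"travel":[-4,6.7,100],"jaw":-1},{"angular":[0,0,0.042],"travel":[-4,6.7,103],"jaw":-1},{"angular":[0,0,0.042],"travel":[-4,6.7,108],"jaw":-1},{"angular":[0,0,0.042],"travel":[-4,6.7,113],"jaw":-1},{"angular":[0,0,0.042],"travel":[-4,6.7,118],"jaw":-1},{"angular":[0,0,0.042],"travel":[-4,6.7,121],"jaw":-1},{"angular":[0,0,0.042],"travel":[-4,6.7,123],"jaw":-1}]}}

```text
time: 7.8
eef_pos: [462.5, -229.2, 100.4]
tcp_rot: [3.105, -0.475, -0.0]
contact_force: [0.0, -0.5, -1.2]
width: 10.8
grasp_force: 40.0
```

Emit:
{"op": "move_arm", "data": {"steps": [{"angular":[0,0,0],"travel":[0,0,3],"jaw":-1},{"angular":[0,0,0],"travel":[0,0,6],"jaw":-1},{"angular":[0,0,0],"travel":[0,0,9],"jaw":-1},{"angular":[0,0,0],"travel":[0,0,12],"jaw":-1},{"angular":[0,0,0],"travel":[0,0,15],"jaw":-1},{"angular":[0,0,0],"travel":[0,0,18],"jaw":-1},{"angular":[0,0,0],"travel":[0,0,21],"jaw":-1},{"angular":[0,0,0],"travel":[0,0,23],"jaw":-1},{"angular":[0,0,0],"travel":[0,0,23],"jaw":-1},{"angular":[0,0,0],"travel":[0,0,23],"jaw":-1}]}}

```text
time: 9.05
eef_pos: [462.5, -229.2, 77.6]
tcp_rot: [3.105, -0.475, 0.0]
contact_force: [-0.7, -0.1, -0.5]
width: 10.7
grasp_force: 40.0
```

Emit:
{"op": "move_arm", "data": {"steps": [{"angular":[0,0,0],"travel":[0,0,2],"jaw":-1},{"angular":[0,0,0],"travel":[0,0,4],"jaw":-1},{"angular":[0,0,0],"travel":[0,0,6],"jaw":-1},{"angular":[0,0,0],"travel":[0,0,8],"jaw":-1},{"angular":[0,0,0],"travel":[0,0,9],"jaw":-1},{"angular":[0,0,0],"travel":[0,0,9.5],"jaw":-1},{"angular":[0,0,0],"travel":[0,0,9.5],"jaw":-1},{"angular":[0,0,0],"travel":[0,0,9.5],"jaw":-1},{"angular":[0,0,0],"travel":[0,0,9.5],"jaw":-1},{"angular":[0,0,0],"travel":[0,0,9.5],"jaw":-1}]}}

```text
time: 10.3
eef_pos: [462.9, -229.4, 69.3]
tcp_rot: [3.105, -0.474, 0.002]
contact_force: [-4.0, 2.7, 16.3]
width: 10.7
grasp_force: 40.0
```

Emit:
{"op": "move_arm", "data": {"steps": [{"angular":[0,0,0.05],"travel":[0,0,0],"jaw":-1},{"angular":[0,0,0.1],"travel":[0,0,0],"jaw":-1},{"angular":[0,0,0.15],"travel":[0,0,0],"jaw":-1},{"angular":[0,0,0.2],"travel":[0,0,0],"jaw":-1},{"angular":[0,0,0.25],"travel":[0,0,0],"jaw":-1},{"angular":[0,0,0.3],"travel":[0,0,0],"jaw":-1},{"angular":[0,0,0.34],"travel":[0,0,0],"jaw":-1},{"angular":[0,0,0.38],"travel":[0,0,0],"jaw":-1},{"angular":[0,0,0.4],"travel":[0,0,0],"jaw":-1},{"angular":[0,0,0.4],"travel":[0,0,0],"jaw":-1}]}}

```text
time: 11.55
eef_pos: [462.9, -230.0, 69.3]
tcp_rot: [2.949, -1.082, 0.002]
contact_force: [-3.9, -0.7, 15.1]
width: 10.8
grasp_force: 40.0
```

```bash
python3 - <<'E'
from h import *
s=observe();print(s["contact_force"],s["torque"],s["eef_pos"],delta(s,[462.4,-229.2,80],-.304))
E
```

```text
[-3.87091911 -0.7402292  15.10665577] [-0.4331085   1.49955632  0.1257226 ] [ 462.93681476 -229.96003504   69.34450289] (array([ -0.9,  -0.2, -10.7]), -0.399, -0.703)
```

Emit:
{"op": "move_arm", "data": {"steps": [{"angular":[0,0,0.05],"travel":[0,0,0],"jaw":-1},{"angular":[0,0,0.1],"travel":[0,0,0],"jaw":-1},{"angular":[0,0,0.15],"travel":[0,0,0],"jaw":-1},{"angular":[0,0,0.2],"travel":[0,0,0],"jaw":-1},{"angular":[0,0,0.25],"travel":[0,0,0],"jaw":-1},{"angular":[0,0,0.3],"travel":[0,0,0],"jaw":-1},{"angular":[0,0,0.35],"travel":[0,0,0],"jaw":-1},{"angular":[0,0,0.4],"travel":[0,0,0],"jaw":-1},{"angular":[0,0,0.4],"travel":[0,0,0],"jaw":-1},{"angular":[0,0,0.4],"travel":[0,0,0],"jaw":-1}]}}

```text
time: 12.8
eef_pos: [462.4, -230.3, 69.4]
tcp_rot: [2.675, -1.645, 0.001]
contact_force: [-5.3, -4.2, 16.1]
width: 11.1
grasp_force: 40.0
```

```bash
python3 - <<'E'
from h import *
s=observe();print(s["contact_force"],s["torque"],s["eef_pos"],delta(s,[462.4,-229.2,80],-.304))
E
```

```text
[-5.29136499 -4.18906807 16.07648434] [-1.35414537  2.15540164  0.10725991] [ 462.35842322 -230.31678821   69.38190879] (array([ -1. ,  -0.5, -10.6]), -0.799, -1.103)
```

Emit:
{"op": "move_arm", "data": {"steps": [{"angular":[0,0,0.1],"travel":[0,0.5,0],"jaw":-1},{"angular":[0,0,0.2],"travel":[0.1,0.8,0],"jaw":-1},{"angular":[0,0,0.3],"travel":[0.2,1.2,0],"jaw":-1},{"angular":[0,0,0.4],"travel":[0.3,1.5,0],"jaw":-1},{"angular":[0,0,0.5],"travel":[0.3,1.8,0],"jaw":-1},{"angular":[0,0,0.6],"travel":[0.3,1.8,0],"jaw":-1},{"angular":[0,0,0.66],"travel":[0.3,1.8,0],"jaw":-1},{"angular":[0,0,0.7],"travel":[0.3,1.8,0],"jaw":-1},{"angular":[0,0,0.72],"travel":[0.3,1.8,0],"jaw":-1},{"angular":[0,0,0.72],"travel":[0.3,1.8,0],"jaw":-1}]}}

```text
time: 14.05
eef_pos: [460.9, -230.8, 69.4]
tcp_rot: [1.925, -2.482, 0.001]
contact_force: [-6.1, 1.1, 17.5]
width: 11.0
grasp_force: 40.3
```

```bash
python3 - <<'E'
from h import *
s=observe();print(s["contact_force"],s["torque"],s["eef_pos"],delta(s,[462.4,-229.2,80],-.304))
E
```

```text
[-6.1314124   1.09498962 17.52449926] [0.4490583  2.17626961 0.63372341] [ 460.87024319 -230.7883221    69.35651906] (array([ -1.9,  -1.1, -10.6]), -1.518, -1.822)
```

Emit:
{"op": "move_arm", "data": {"steps": [{"angular":[0,0,-0.02],"travel":[0,0,0],"jaw":-1},{"angular":[0,0,-0.02],"travel":[0,0,0],"jaw":-0.2},{"angular":[0,0,-0.02],"travel":[0,0,0],"jaw":-0.2},{"angular":[0,0,-0.02],"travel":[0,0,0],"jaw":-0.2},{"angular":[0,0,-0.02],"travel":[0,0,0],"jaw":-0.2},{"angular":[0,0,-0.02],"travel":[0,0,-20],"jaw":-0.2},{"angular":[0,0,-0.02],"travel":[0,0,-60],"jaw":-0.2},{"angular":[0,0,-0.02],"travel":[0,0,-110],"jaw":-0.2},{"angular":[0,0,-0.02],"travel":[0,0,-140],"jaw":-0.2},{"angular":[0,0,-0.02],"travel":[0,0,-140],"jaw":-0.2}]}}

```text
time: 15.3
eef_pos: [462.5, -230.6, 210.7]
tcp_rot: [-1.946, 2.462, -0.006]
contact_force: [-0.6, 0.7, -0.6]
width: 35.2
grasp_force: 0.0
```

```bash
python3 - <<'E'
from h import *
s=observe();print(s["time"],s["eef_pos"],s["contact_force"])
a=read_camera("wrist")[60:340,100:460];b=read_camera("scene")[130:270,130:310]
b=cv2.resize(b,(360,280));cv2.imwrite("pics/end.png",np.hstack([a,b]))
E
```

```text
15.3 [ 462.51730495 -230.59033035  210.69193193] [-0.63257091  0.68297371 -0.62549125]
```

View pics/end.png

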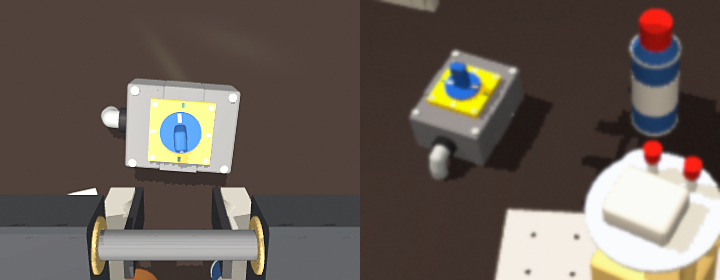

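The blue key is seated with its collar near the plate, and its white ribs line up with the green ON marks (crop pixel about 180,130). The pump and spray can are still standing.

```bash
python3 -c "
from rig import *
print(sign_off())"
```

```text
the job is handed in; nothing more can be done
None
```

The bench's isolator is switched on with the blue key (first try, turned to its stop, left in and released), the red and green keys were never touched in the rack, and the job was handed in at about 15 s with no verdict returned.

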